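Fit the slotted drive sleeve on the reactor's stirrer shaft

TASK

Slide the slotted steel drive sleeve, slots down, over the upright stirrer shaft of the reactor head, turning it until its slots find the shaft's cross pin, and press it down past the spring balls until it sits fully home on the hub. Do not force or hammer it, and leave the plain spacer ring, the bottle and the wrench where they are.

Things in the scene. Friction and masses are not known exactly. Their poses are not given: they have to be found in the camera images.
- reactor: steel reactor head, fixed on the bench: round flange 150 mm across and about 40 mm high, with 6 bolt heads to 46 mm, and on it a hub 72 mm across whose flat top is 60 mm above the bench; an upright stirrer shaft stands in the hub. Origin on the bench, on the shaft's axis; z up.
- shoulder (a point): centre of the hub's flat top, on the shaft's axis, 60 mm above the bench: the sleeve's seat; z up
- shaft_top (a point): centre of the top end of the stirrer shaft, 90 mm above the hub's top. The shaft is steel, 31 mm in diameter; its top 7 mm taper to 20 mm. It turns only stiffly (0.7 N m).
- pin_level (a point): point on the shaft's axis at the height of its cross pin, 14 mm above the hub's top. The pin, 6 mm thick, sticks out 9.5 mm on both sides. Its direction differs every time, is NOT given by this pose or the head's yaw, and must be felt by turning the sleeve (or seen). The sleeve stops on it 17 mm above its seat.
- ball_level (a point): point on the shaft's axis at the height of two spring balls, 74 mm above the hub's top, which stick out 3 mm on either side of the shaft. Pushing the sleeve over them takes about 10 N; while they rub in its bore it does not slide down by its own weight. They spring out just above the sleeve's upper rim when it is home.
- sleeve: drive sleeve: plain steel tube, standing upright, slots down. Outside diameter 56 mm (24 flats, some facing its x and y axes), bore 34 mm, 70 mm high, 0.22 kg. Four slots 9 mm wide and 24 mm deep cut through the wall at its lower end, along its +x, +y, -x and -y. Origin at the centre of the lower end, z up. When it is home the shaft stands 20 mm above it.
- spacer: plain steel spacer ring, not part of the job: outside diameter 68 mm, 36 mm high, no slots; origin at the centre of its underside
- bottle: amber bottle with a red cap, 74 mm across, 150 mm high; origin at the centre of its underside
- wrench: steel wrench lying on the bench, 180 mm long along its x; origin at its middle, on the bench
Not all that is in view belongs to the job. Of the things shaped like the reactor, the steel one is meant.

How it is judged:
On the way:
1. the sleeve is threaded on the shaft: on its axis, upright, lower end at least 15 mm below the shaft's top (horizontal distance between sleeve and shoulder below 0.006 m and z of sleeve in the frame of shoulder below 0.075 m and angle between sleeve's own z axis and vertical below 0.15 rad), for 0.1 s.
At the end, for the whole second after the job is handed in: the sleeve is at rest, upright (within 0.06 rad) on the shaft (axis within 4 mm), slots down, its lower end within 3 mm of the hub's top (horizontal distance between sleeve and shoulder below 0.004 m and z of sleeve in the frame of shoulder below 0.003 m and angle between sleeve's own z axis and vertical below 0.06 rad and linear speed of sleeve below 0.02 m/s); the robot touches nothing.
It fails at once if the sleeve is forced: more than 60 N between it and the reactor head with its shaft (contact force between sleeve and reactor above 60 N).
It fails at once if the spacer ring, the bottle or the wrench is moved by more than 30 mm (distance of any of spacer, bottle, wrench from where it was at the start of the episode above 0.03 m).
It also fails if it takes over 64 s, if anything falls off the work surface, if the arm or the gripper's body presses on something with over 40 N, if the wrist force passes 120 N, or if a joint passes its speed limit or range.

ROBOT

A 7-joint arm with a two-finger parallel gripper is mounted at the origin on the work surface. World frame = base frame: x ahead of the robot, y to its left, z up, the work surface at z = 0. Lengths are in m, angles in rad, forces in N, time in s.
With the tool pointing down it reaches from about 0.35 to 0.9 m from the base axis. Payload 19.9 kg.
Tool frame: the origin (TCP) lies at the very end of the fingers, on their centre line; the grasp point (between the pads) lies 19 mm behind it; z points along the fingers, x is the direction in which the jaws open and shut, and the axes are right-handed (so a half turn about z gives the same grasp; the last joint's range is limited). The gripper opens to 85 mm and grips with 20 to 120 N. Pads are 22 mm wide; open, the fingers measure 114 mm over their backs; the gripper's body (76 mm by 85 mm) begins 54 mm behind the grasp point. The pads swing forward as they close: fully open they stand 13 mm farther back than shut.
Start: joints at [1.155, 0.417, -0.01, 1.614, 0.005, 1.111, -0.053], TCP at [0.228, -0.582, 0.231] pointing down, gripper open.
Joint ranges: [-2.81, 2.81], [-0.39, 2.02], [-1.27, 1.25], [0.06, 2.57], [-1.19, 4.33], [0.19, 2], [-2.82, 2.82]. Speed limits (rad/s): [1.89, 1.89, 2.39, 2.39, 3.01, 3.01, 3.01].

INTERFACE

Orientations are given as a unit quaternion [x, y, z, w].
In Python, from rig import status, optics, env gives the robot as it stands.
- The arm moves only by the tool move_arm, never from a script. Its argument "rows" is a list of rows, each a list of 5 numbers: the shift along the world's x, y, z in mm, then the turn about the world's z in units of 8 degrees (1.0 is 8 degrees), then the finger opening in mm, from 0 to 85.4. In form: [[tx, ty, tz, twist, hand], ...]. A call has 1 to 20 rows; each row is the pose to reach, as a shift and turn from the pose commanded when the call began; what a row does not reach only later rows make up. A row lasts 1/8 s, in which the tool goes at most 62.5 mm and 10.7 degrees, less where a joint would pass 70% of its speed; a pose out of reach is approached as far as the arm can. A call with a gripper value outside its range is refused whole. The fingers move at their own pace and stop on an object; "force" is the grip in N (left out, the last holds). Time passes only in rows, so rows that repeat a pose let the fingers close. It gives the time, the measured TCP pose, the force and the opening at its end, in the units of the state.
- status.get_state(): the state, without advancing time (a new reading comes with each control period).
- optics.snapshot(name): name is "side" or "top" or "wrist"; returns (picture, depth): 400x640x3 uint8, red, green, blue; 400x640 float32, m along the optical axis (not along the pixel's ray), 0 where there is no reading.
- optics.camera_model(name): a dict with "camera_matrix" (3x3 intrinsics, pixels), "position" and "attitude" of the camera in the world. Camera axes: x right, y up, looking along -z (the intrinsics and any distortion apply to the point x, -y, -z); pixel columns grow to the right and rows downward; lengths in m; the calibration is good to about 2 mm. A picture is of the moment at which its call begins: read the wrist's pose just before it. camera_model takes no time and is no camera call; for the wrist camera it gives the pose at the moment of the call.
- env.sign_off(): hands the job in, once; it reports no verdict.
The state is a dict: "t": time; "joint_pos": joint angles; "qd": joint speeds; "joint_torque": joint torques, N m; "tcp_pos": TCP position; "orientation": TCP orientation; "contact_force": force on the tool from outside, world axes, zero at the start; "torque": the same for the moment, N m; "finger_gap": opening from 0.0 (shut) to 1.0 (fully open).
Only numpy, scipy, OpenCV 4.12 (cv2) and the standard library are available. Lean on these libraries where they do the work, as an engineer would, in place of code of your own. Each camera call takes 0.05 s, during which the arm holds its last target. There are 200 camera calls.

## Working session

There is one attempt and no reset: what is moved stays moved. The work goes in short steps, Python scripts to look and compute and a tool call to move; the robot and the scene stay as the last step left them, time stands still between calls to the robot, and variables do not carry over. Pictures are saved under pics/ and viewed, about 8 in all and at most 12, crops included, and the job is handed in when it is done.

Besides the shell and the picture viewer there is one more tool, called after "Call:" in YAML: its name, and indented under it one key for each argument. move_arm: Moves the arm, as the interface text tells. Its arguments: {"type":"object","properties":{"rows":{"type":"array"},"force":{"type":"number"}},"required":["rows"]}

```bash
mkdir -p pics; ls; cat > h.py <<'E'
import numpy as np, cv2
from scipy.spatial.transform import Rotation as R
from rig import status, optics, env
def cloud(name):
    m=optics.camera_model(name); img,d=optics.snapshot(name)
    K=np.array(m["camera_matrix"]); a=np.array(m["attitude"])
    Rm=R.from_quat(a).as_matrix() if a.size==4 else a.reshape(3,3)
    v,u=np.mgrid[0:400,0:640]
    X=(u-K[0,2])/K[0,0]*d; Y=-(v-K[1,2])/K[1,1]*d
    P=np.stack([X,Y,-d],-1)@Rm.T+np.array(m["position"])
    P[d==0]=np.nan
    return img,d,P
def save(n,img): cv2.imwrite("pics/"+n+".png",cv2.cvtColor(img,cv2.COLOR_RGB2BGR))
E
python3 - <<'E'
from h import *
print(status.get_state()); print(optics.camera_model("top")); print(optics.camera_model("side"))
a,_,P=cloud("top"); b,_,Q=cloud("side"); np.savez("s0.npz",a=a,P=P,b=b,Q=Q)
save("a0",cv2.resize(np.vstack([a,b]),(480,600),interpolation=cv2.INTER_AREA)); save("top0",a); save("side0",b)
E
```

```text
pics
{'t': 0.0, 'joint_pos': array([ 1.15548325,  0.41798618, -0.01034496,  1.61418074,  0.00471297,
        1.11070054, -0.05299486]), 'qd': array([-0.00031435,  0.00144742,  0.00170532,  0.00032401, -0.0012656 ,
       -0.00052221,  0.00018923]), 'joint_torque': array([ 1.42840683e-03, -8.64443135e+01,  6.79466128e-01, -4.34895658e+01,
        1.91391032e-02,  7.42963777e-03, -1.64875200e-05]), 'tcp_pos': array([ 0.22811054, -0.58150579,  0.23064971]), 'orientation': array([ 8.26202415e-01, -5.63373037e-01, -5.40011052e-04, -3.15402216e-04]), 'contact_force': array([-0.3517227 , -0.80752638, -0.45113821]), 'torque': array([ 0.00747713, -0.0409897 , -0.02943838]), 'finger_gap': 0.9944059546897666}
{'camera_matrix': array([[507.16302844,   0.        , 318.23450058],
       [  0.        , 507.16302844, 193.75118846],
       [  0.        ,   0.        ,   1.        ]]), 'position': array([0.42043883, 0.03973319, 1.2577742 ]), 'attitude': array([ 0.06454426, -0.0604864 , -0.69587119,  0.71269819])}
{'camera_matrix': array([[465.92448579,   0.        , 323.74013968],
       [  0.        , 465.92448579, 208.94986441],
       [  0.        ,   0.        ,   1.        ]]), 'position': array([0.27242209, 0.90964155, 0.93414749]), 'attitude': array([-0.08065093,  0.40102085,  0.89500902, -0.17786668])}
```

View pics/top0.png

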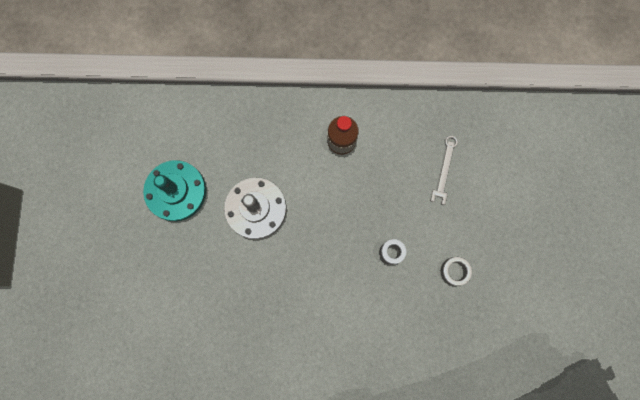

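View pics/side0.png

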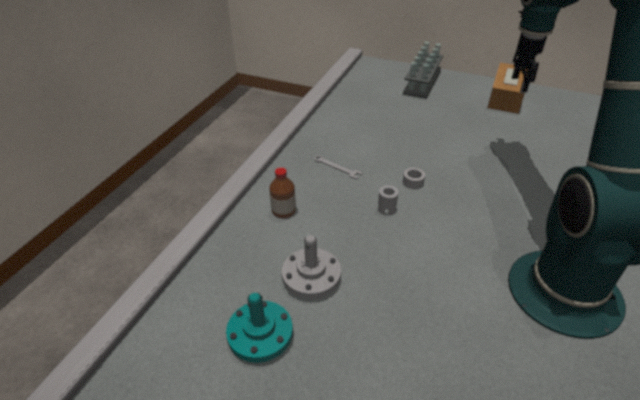

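Top view: teal decoy reactor (174,190), steel reactor (255,208), bottle (343,133), wrench (445,170), narrow ring = sleeve (393,252), wider ring = spacer (457,271). The side view agrees: the sleeve is the tall tube at (388,200), the spacer the low ring at (414,178). Now I'll measure positions and take one close crop.

```bash
python3 - <<'E'
from h import *
s=np.load("s0.npz"); 
def circ(pts):
    A=np.c_[2*pts[:,:2],np.ones(len(pts))]; c=np.linalg.lstsq(A,(pts[:,:2]**2).sum(1),rcond=None)[0]
    return c[:2],np.sqrt(c[2]+c[:2]@c[:2])
for k in "PQ":
  P=s[k]; 
  print(k,"bench z",np.nanmedian(P[300,200:300,2]) if k=="P" else np.nanmedian(P[300,400:440,2]))
  def sel(c,r,z0,z1):
    q=P.reshape(-1,3); q=q[(np.hypot(q[:,0]-c[0],q[:,1]-c[1])<r)&(q[:,2]>z0)&(q[:,2]<z1)]; return q
  T=s["P"]
  for n,(u,v),r,zs in [("sleeve",(393,252),.06,[(.06,.08)]),("spacer",(457,271),.06,[(.028,.045)]),("reactor",(255,208),.09,[(.135,.165),(.055,.07),(.03,.05)]),("bottle",(343,133),.06,[(.02,.2)])]:
    c=np.nanmedian(T[v-16:v+17,u-16:u+17].reshape(-1,3),0)[:2]
    for z in zs:
      q=sel(c,r,*z)
      if len(q)<5: print(n,z,"few");continue
      lo=q.min(0);hi=q.max(0)
      print(n,z,len(q),"mid",(lo+hi)/2,"ext",hi-lo,"zmed",np.median(q[:,2]),"mean",q.mean(0))
def crop(a,u,v,w,h,f): return cv2.resize(a[v-h:v+h,u-w:u+w],None,fx=f,fy=f,interpolation=cv2.INTER_CUBIC)
t=crop(s["a"],420,255,65,40,6); b=crop(s["b"],395,190,65,40,6)[:, :]
save("c1",np.vstack([t,b])[:, :][:960][::2,::2] if 0 else cv2.resize(np.vstack([t,b]),(487,600)))
E
```

```text
P bench z 0.0004606134154991892
sleeve (0.06, 0.08) 310 mid [ 0.50170264 -0.12929206  0.06935529] ext [0.055964   0.05506689 0.01730324] zmed 0.07089082451071449 mean [ 0.50147339 -0.12971624  0.0706969 ]
spacer (0.028, 0.045) 384 mid [ 0.46036123 -0.28507622  0.03643613] ext [0.06619828 0.06735401 0.0167635 ] zmed 0.0367961997220676 mean [ 0.46099414 -0.28565803  0.03649472]
reactor (0.135, 0.165) 159 mid [0.60146977 0.20220998 0.14554223] ext [0.02931855 0.03389558 0.02054484] zmed 0.14817431845777285 mean [0.60110621 0.20156951 0.14732247]
reactor (0.055, 0.07) 462 mid [0.60253829 0.20325147 0.06234337] ext [0.07034351 0.07030011 0.01459051] zmed 0.06035064730403328 mean [0.59764037 0.19934282 0.06054935]
reactor (0.03, 0.05) 2203 mid [0.60178813 0.2027577  0.04016893] ext [0.14909166 0.1476266  0.01943827] zmed 0.03973997700277465 mean [0.59957126 0.20152148 0.03994332]
bottle (0.02, 0.2) 932 mid [ 0.78313684 -0.00646168  0.08892821] ext [0.07343665 0.07202191 0.1376885 ] zmed 0.10495462819151258 mean [ 0.77154039 -0.00487213  0.10356681]
Q bench z 0.0024139694706293846
sleeve (0
[... 310 characters left out ...]
8 -0.2806606   0.03628836]
reactor (0.135, 0.165) 137 mid [0.60131229 0.20886644 0.1452566 ] ext [0.02962442 0.03070467 0.01985267] zmed 0.14794477530942995 mean [0.59927491 0.21104991 0.14671182]
reactor (0.055, 0.07) 377 mid [0.60171701 0.20720011 0.06254989] ext [0.07157911 0.07053477 0.01486375] zmed 0.06183873889453939 mean [0.59727315 0.21503468 0.06181934]
reactor (0.03, 0.05) 1588 mid [0.6026058  0.20530246 0.04007151] ext [0.15002034 0.15286171 0.01979973] zmed 0.04083715251444059 mean [0.59478111 0.2209437  0.04098241]
bottle (0.02, 0.2) 961 mid [0.78245071 0.0048923  0.08826887] ext [0.07172317 0.06303787 0.13634716] zmed 0.09125009208411838 mean [0.77434095 0.01463938 0.0877734 ]
```

View pics/c1.png

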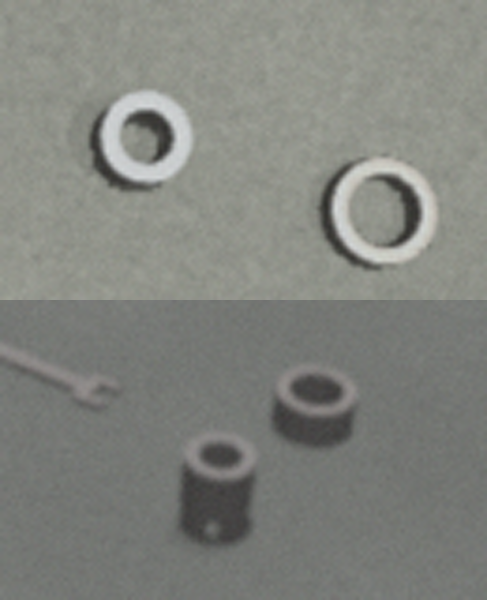

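The crop confirms the choice: the tall narrow tube with a slot visible low down (crop 212,528, facing the side camera) is the sleeve, at (0.5015,-0.129) with its rim at 70 mm. The wide low ring is the spacer. The steel reactor is at about (0.602,0.203). Moving above the sleeve.

Call:
move_arm:
  rows:
    - [27,45,3,0,85]
    - [54,90,6,0,85]
    - [82,135,9,0,85]
    - [109,181,10,0,85]
    - [136,226,10,0,85]
    - [164,271,10,0,85]
    - [191,316,10,0,85]
    - [218,362,10,0,85]
    - [246,407,10,0,85]
    - [262,432,10,0,85]
    - [272,451,10,0,85]
    - [272,451,10,0,85]
    - [272,451,10,0,85]
  force: 80

```text
t: 1.72
tcp_pos: [0.4998, -0.1316, 0.241]
orientation: [0.826, -0.564, -0.0, 0.0]
contact_force: [0.2, -0.1, -0.0]
finger_gap: 0.995
```

```bash
python3 - <<'E'
from h import *
s=status.get_state(); print(s["t"],s["tcp_pos"],s["orientation"],s["contact_force"],s["joint_pos"])
m=optics.camera_model("wrist"); print(m)
a,d,P=cloud("wrist"); save("w1",a); np.savez("w1.npz",a=a,P=P)
q=P.reshape(-1,3); q=q[(np.hypot(q[:,0]-.5015,q[:,1]+.129)<.06)&(q[:,2]>.06)&(q[:,2]<.08)]
print(len(q),(q.min(0)+q.max(0))/2,q.max(0)-q.min(0))
E
```

```text
1.725 [ 0.4997742  -0.13157236  0.24104504] [ 8.25974365e-01 -5.63707583e-01 -2.52761276e-04  2.13705510e-04] [ 0.16418423 -0.09274462 -0.00177591] [ 0.47589923  0.22940418 -0.32096185  1.86020573  0.08228038  1.06539792
 -1.0748864 ]
{'camera_matrix': array([[335.80855713,   0.        , 321.85243771],
       [  0.        , 335.80855713, 198.24498731],
       [  0.        ,   0.        ,   1.        ]]), 'position': array([ 0.56135929, -0.10720231,  0.38486632]), 'attitude': array([-0.10787794,  0.07390569, -0.55938526,  0.81852821])}
1863 [ 0.50275388 -0.12732015  0.06697693] [0.0559522  0.05584902 0.01378897]
```

View pics/w1.png

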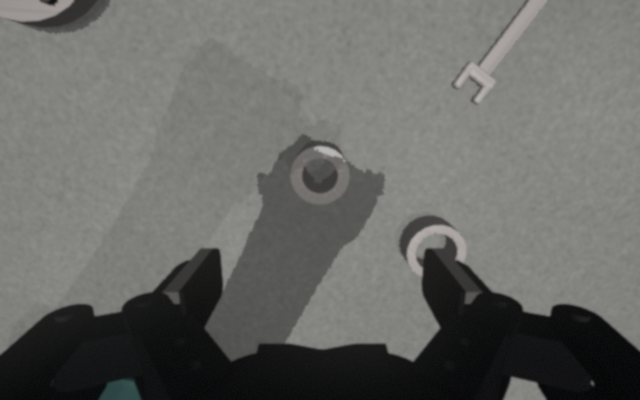

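Wrist view: the sleeve is centred between the fingers at (320,175), measured at (0.5027,-0.1273), within 2 mm of the top camera. The spacer at (437,245) is clear. Descending and gripping.

Call:
move_arm:
  rows:
    - [1,2,-30,0,85]
    - [2,3,-75,0,85]
    - [2.4,3.7,-120,0,85]
    - [2.4,3.7,-160,0,85]
    - [2.4,3.7,-190,0,85]
    - [2.4,3.7,-206,0,85]
    - [2.4,3.7,-206,0,85]
    - [2.4,3.7,-206,0,40]
    - [2.4,3.7,-206,0,40]
    - [2.4,3.7,-206,0,40]
    - [2.4,3.7,-206,0,40]
    - [2.4,3.7,-206,0,40]
    - [2.4,3.7,-206,0,40]
    - [2.4,3.7,-206,0,40]
    - [2.4,3.7,-206,0,40]
  force: 80

```text
t: 3.65
tcp_pos: [0.5033, -0.1274, 0.0368]
orientation: [0.826, -0.563, 0.001, -0.0]
contact_force: [-4.5, -0.2, 16.9]
finger_gap: 0.638
```

Call:
move_arm:
  rows:
    - [0,0,20,0,40]
    - [0,0,65,0,40]
    - [0,0,110,0,40]
    - [0,0,150,0,40]
    - [0,0,180,0,40]
    - [0,0,190,0,40]
    - [0,0,190,0,40]

```text
t: 4.53
tcp_pos: [0.5026, -0.1272, 0.2253]
orientation: [0.826, -0.563, 0.0, -0.0]
contact_force: [-0.4, -0.7, -2.0]
finger_gap: 0.637
```

Gripped (54 mm) and lifted. Next I'll move to a spot short of the reactor, to look at the pin with the wrist camera and check the sleeve with the side camera.

Call:
move_arm:
  rows:
    - [0,20,2,0,40]
    - [-3,60,5,0,40]
    - [-6,105,5,0,40]
    - [-9,150,5,0,40]
    - [-12,195,5,0,40]
    - [-13,240,5,0,40]
    - [-13,270,5,0,40]
    - [-13,286,5,0,40]
    - [-13,286,5,0,40]
    - [-13,286,5,0,40]

```text
t: 5.78
tcp_pos: [0.4897, 0.1576, 0.2298]
orientation: [0.826, -0.564, -0.0, 0.0]
contact_force: [0.5, -0.3, -1.9]
finger_gap: 0.642
```

```bash
python3 - <<'E'
from h import *
s=status.get_state(); print(s["t"],s["tcp_pos"],s["contact_force"],s["torque"])
m=optics.camera_model("wrist"); print(m["position"])
a,d,P=cloud("wrist"); b,e,Q=cloud("side"); np.savez("w2.npz",a=a,P=P,b=b,Q=Q)
save("w2",a)
q=P.reshape(-1,3); r=np.hypot(q[:,0]-.602,q[:,1]-.204)
for lo,hi,rr in[(.143,.16,.03),(.052,.064,.06),(.03,.05,.09)]:
  k=q[(r<rr)&(q[:,2]>lo)&(q[:,2]<hi)]; print(len(k),(k.min(0)+k.max(0))/2,k.max(0)-k.min(0),np.median(k,0))
k=q[(r>.018)&(r<.03)&(q[:,2]>.068)&(q[:,2]<.085)]; print("pin",len(k)); 
az=np.degrees(np.arctan2(k[:,1]-.204,k[:,0]-.602)); print(np.histogram(az,36,(-180,180))[0], np.median(k[:,2]) if len(k) else 0)
S=cv2.resize(b[170:330,200:480],None,fx=2.7,fy=2.7,interpolation=cv2.INTER_CUBIC); save("s2",S)
E
```

```text
5.775 [0.48967523 0.15762083 0.2298113 ] [ 0.47338378 -0.26418554 -1.9081335 ] [-0.01177334  0.03130868 -0.00040546]
[0.55129704 0.18197842 0.37358095]
1667 [0.60080685 0.20575988 0.148528  ] [0.02647986 0.03043084 0.01086017] [0.59929563 0.20383202 0.15019169]
3291 [0.60234523 0.20603934 0.058038  ] [0.07045062 0.07167571 0.01182238] [0.59213136 0.19734473 0.06125126]
11557 [0.5942148  0.20576355 0.04330469] [0.13180636 0.14861973 0.01288957] [0.58112714 0.18731564 0.04031623]
pin 50
[ 0  0  0 20 30  0  0  0  0  0  0  0  0  0  0  0  0  0  0  0  0  0  0  0
  0  0  0  0  0  0  0  0  0  0  0  0] 0.07762779497991334
```

View pics/w2.png

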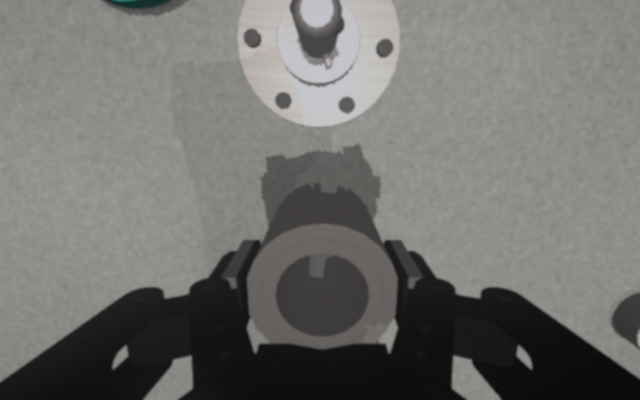

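View pics/s2.png

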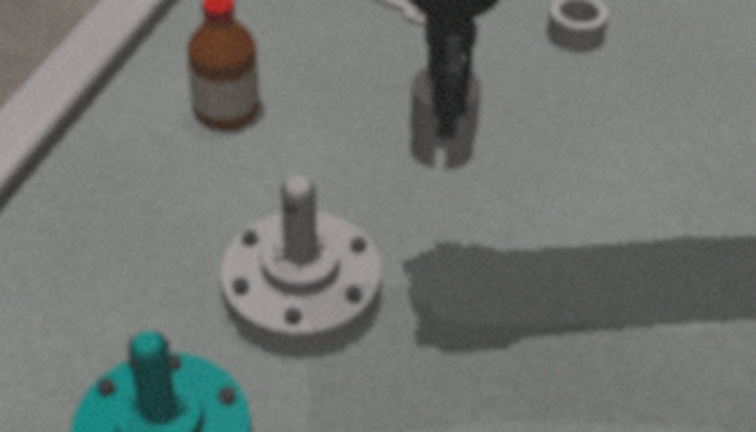

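Wrist view: a pin stub shows at about (327,62) on the near side of the shaft. The sleeve is held upright, with a slot visible through the bore at (317,265). Side crop: another slot at (440,158). Now working out the angles and offset.

```bash
python3 - <<'E'
from h import *
from scipy.optimize import brentq
w=np.load("w2.npz"); P=w["P"]; a=w["a"].astype(int); q=P.reshape(-1,3)
s=status.get_state(); t=s["tcp_pos"]
k=q[(np.hypot(q[:,0]-t[0],q[:,1]-t[1])<.035)&(q[:,2]>.25)&(q[:,2]<.275)]
zt=np.median(k[:,2]); k=k[abs(k[:,2]-zt)<.004]
def edge(k,c):  # circle fit to outermost points per angle
    for _ in range(4):
        d=k[:,:2]-c; az=np.floor(np.degrees(np.arctan2(d[:,1],d[:,0]))/8); r=np.hypot(*d.T)
        o=np.array([k[az==b][np.argmax(r[az==b])] for b in np.unique(az)])
        A=np.c_[2*o[:,:2],np.ones(len(o))]; x=np.linalg.lstsq(A,(o[:,:2]**2).sum(1),rcond=None)[0]; c=x[:2]
    return c,np.sqrt(x[2]+c@c),len(o)
print("tcp",t,"rim",zt,edge(k,t[:2]))
h=q[(np.hypot(q[:,0]-.602,q[:,1]-.205)<.045)&(abs(q[:,2]-.06)<.004)]; c,r,n=edge(h,np.array([.602,.205])); print("hub",c,r,n)
C=np.array([.602,.2055])
d=q[:,:2]-C; r=np.hypot(*d.T); m=(r>.0175)&(r<.03)&(q[:,2]>.066)&(q[:,2]<.085)
idx=np.flatnonzero(m); print("pin px",[(i%640,i//640) for i in idx][::6], "az",np.degrees(np.arctan2(d[m,1].mean(),d[m,0].mean())),"rmax",r[m].max(),"z",q[m,2].min(),q[m,2].max())
def az(name,u,v,cx,rad,far):
    M=optics.camera_model(name);K=M["camera_matrix"];R_=R.from_quat(M["attitude"]).as_matrix();p=M["position"]
    v_=R_@np.array([(u-K[0,2])/K[0,0],-(v-K[1,2])/K[1,1],-1])
    e=p[:2]-cx; A=v_[:2]@v_[:2];B=e@v_[:2];D=B*B-A*(e@e-rad**2)
    if D<0: return None
    l=(-B+(1 if far else -1)*np.sqrt(D))/A; X=p+l*v_; return X.round(4),np.degrees(np.arctan2(*(X[:2]-cx)[::-1]))
for u,v in[(310,268),(317,258),(317,268),(324,262)]: print("slot w",az("wrist",u,v,t[:2],.017,True))
for u,v in[(318,187)]: print("slot w out",az("wrist",u,v,t[:2],.028,True))
for x,y in[(434,158),(440,158),(446,158)]: print("slot side",az("side",200+x/2.7,170+y/2.7,t[:2],.028,False))
def crop(u,v,wd,ht,f): return cv2.resize(w["a"][max(v-ht,0):v+ht,u-wd:u+wd],None,fx=f,fy=f,interpolation=cv2.INTER_CUBIC)
save("c3",np.hstack([crop(320,45,45,45,8)[:,:],]))
E
```

```text
tcp [0.48976211 0.15770238 0.23009176] rim 0.26390120548754503 (array([0.4910648 , 0.15855438]), np.float64(0.02777332069374019), 46)
hub [0.60285453 0.20588438] 0.03570000625900794 38
pin px [(np.int64(328), np.int64(57)), (np.int64(324), np.int64(59)), (np.int64(330), np.int64(59)), (np.int64(328), np.int64(60)), (np.int64(327), np.int64(61)), (np.int64(325), np.int64(62)), (np.int64(331), np.int64(62)), (np.int64(330), np.int64(63)), (np.int64(329), np.int64(64)), (np.int64(327), np.int64(65)), (np.int64(327), np.int64(66))] az -135.33784985070983 rmax 0.02414421141289669 z 0.07523024749760726 0.07923986922222814
slot w (array([0.4728, 0.1582, 0.2115]), np.float64(178.24979949514076))
slot w (array([0.4731, 0.1546, 0.197 ]), np.float64(-169.38762394154284))
slot w (array([0.4731, 0.1544, 0.2094]), np.float64(-168.79726748513622))
slot w (array([0.4742, 0.1508, 0.2016]), np.float64(-155.90657171635746))
slot w out (array([ 0.4623,  0.1525, -0.0289]), np.float64(-169.22370054326157))
slot side (array([0.4844, 0.1852, 0.2064]), np.float64(100.98928050266925))
slot side (array([0.4797, 0.1838, 0.207 ]), np.float64(111.12710551194874))
slot side (array([0.4752, 0.1816, 0.2066]), np.float64(121.42965413792562))
```

View pics/c3.png

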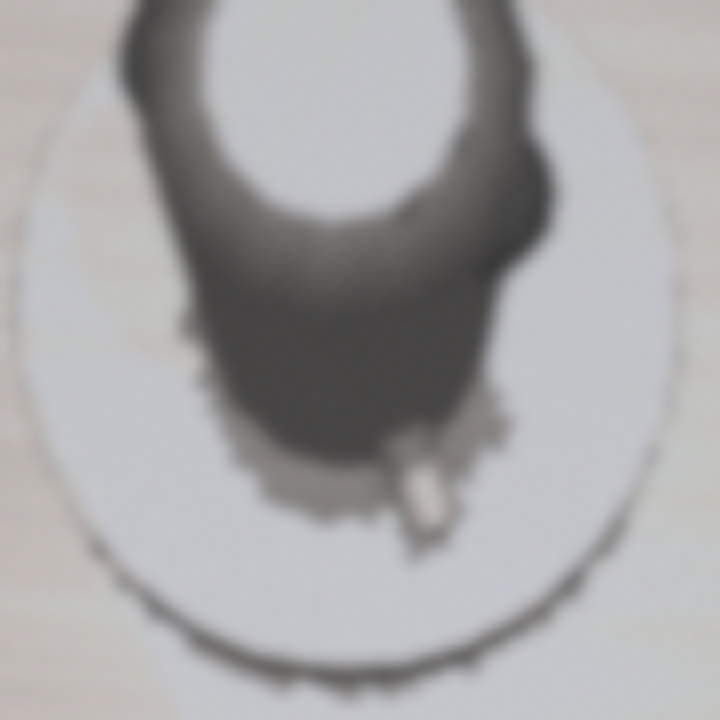

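The measurements agree roughly: pin axis about 44° and sleeve yaw about 13° (both mod 90), so I need a turn of about +31°, with the remainder to be felt. The shift to the shaft is about (113,47) mm.

Call:
move_arm:
  rows:
    - [10,4,0,0.4,40]
    - [25,10,0,1,40]
    - [45,19,0,1.8,40]
    - [65,27,0,2.6,40]
    - [85,36,0,3.3,40]
    - [102,43,0,3.9,40]
    - [113,47,0,3.9,40]
    - [113,47,0,3.9,40]
    - [113,47,-15,3.9,40]
    - [113,47,-30,3.9,40]
    - [113,47,-30,3.9,40]
    - [113,47,-30,3.9,40]

```text
t: 7.38
tcp_pos: [0.6026, 0.2059, 0.2004]
orientation: [0.947, -0.321, -0.0, -0.0]
contact_force: [-0.7, -0.9, -2.0]
finger_gap: 0.636
```

```bash
python3 - <<'E'
from h import *
s=status.get_state(); t=s["tcp_pos"]; print(s["t"],t,s["contact_force"],s["joint_pos"])
a,d,P=cloud("wrist"); b,e,Q=cloud("side"); c,_,T=cloud("top"); np.savez("w3.npz",a=a,P=P,b=b,Q=Q)
q=P.reshape(-1,3); k=q[(np.hypot(q[:,0]-t[0],q[:,1]-t[1])<.035)&(q[:,2]>t[2]+.02)&(q[:,2]<t[2]+.045)]
print((k.min(0)+k.max(0))/2,np.median(k[:,2]))
W=cv2.resize(a[200:380,220:420],(400,360),interpolation=cv2.INTER_CUBIC)
S=cv2.resize(b[205:295,260:360],(400,360),interpolation=cv2.INTER_CUBIC); save("c4",np.hstack([W,S]))
E
```

```text
7.375 [0.6026051  0.20590325 0.20039568] [-0.73672305 -0.86953289 -1.98926064] [ 0.02871194  0.52677171 -0.56468349  1.59763287  0.30556186  1.10652237
 -1.265137  ]
[0.60491213 0.2066937  0.23289005] 0.2344512827215
```

View pics/c4.png

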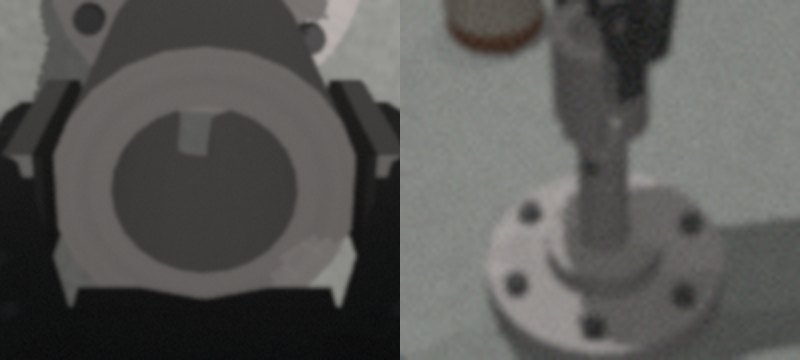

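Wrist crop: the slot through the bore (195,130) sits about 9.6° left of the tool's back direction, so its azimuth is about -137° against a pin azimuth of about -136°. That is nearly aligned already. The side crop shows the sleeve just above the shaft. Threading gently.

Call:
move_arm:
  rows:
    - [0,0,-8,0,40]
    - [0,0,-16,0,40]
    - [0,0,-20,0,40]
    - [0,0,-24,0,40]
    - [0,0,-27,0,40]
    - [0,0,-27,0,40]

```text
t: 8.28
tcp_pos: [0.6027, 0.2059, 0.1732]
orientation: [0.947, -0.32, 0.0, -0.0]
contact_force: [0.8, 0.6, -2.4]
finger_gap: 0.638
```

Call:
move_arm:
  rows:
    - [0,0,-2,0,40]
    - [0,0,-4,0,40]
    - [0,0,-6,0,40]
    - [0,0,-8,0,40]
    - [0,0,-10,0,40]
    - [0,0,-12,0,40]
    - [0,0,-12,0,40]

```text
t: 9.15
tcp_pos: [0.6025, 0.2057, 0.1608]
orientation: [0.947, -0.32, -0.0, 0.0]
contact_force: [1.0, 0.2, -4.2]
finger_gap: 0.637
```

Call:
move_arm:
  rows:
    - [0,0,-4,0,40]
    - [0,0,-8,0,40]
    - [0,0,-12,0,40]
    - [0,0,-16,0,40]
    - [0,0,-20,0,40]
    - [0,0,-24,0,40]
    - [0,0,-28,0,40]
    - [0,0,-32,0,40]
    - [0,0,-36,0,40]
    - [0,0,-38,0,40]
    - [0,0,-38,0,40]

```text
t: 10.52
tcp_pos: [0.6024, 0.2057, 0.1228]
orientation: [0.947, -0.32, -0.0, 0.0]
contact_force: [1.7, 0.4, -4.4]
finger_gap: 0.641
```

Call:
move_arm:
  rows:
    - [0,0,-2,0,40]
    - [0,0,-4,0,40]
    - [0,0,-6,0,40]
    - [0,0,-8,0,40]
    - [0,0,-9,0,40]
    - [0,0,-10,0,40]
    - [0,0,-11,0,40]
    - [0,0,-11.5,0,40]
    - [0,0,-11.5,0,40]

```text
t: 11.65
tcp_pos: [0.6026, 0.2058, 0.1117]
orientation: [0.947, -0.32, -0.0, 0.0]
contact_force: [-0.4, -0.5, 0.4]
finger_gap: 0.641
```

Call:
move_arm:
  rows:
    - [0,0,-0.5,0,40]
    - [0,0,-1,0,40]
    - [0,0,-1.5,0,40]
    - [0,0,-1.5,0,40]

```text
t: 12.15
tcp_pos: [0.6026, 0.2058, 0.1102]
orientation: [0.947, -0.321, -0.0, 0.0]
contact_force: [1.6, 1.0, -0.4]
finger_gap: 0.64
```

Call:
move_arm:
  rows:
    - [0,0,-0.5,0,40]
    - [0,0,-1,0,40]
    - [0,0,-1.5,0,40]
    - [0,0,-2,0,40]
    - [0,0,-2,0,40]

```text
t: 12.78
tcp_pos: [0.6026, 0.2058, 0.1081]
orientation: [0.947, -0.32, -0.0, 0.0]
contact_force: [1.1, 0.0, 0.4]
finger_gap: 0.632
```

Little force, and the lower end is now below the pin's top (about 72 mm), so the slots have found the pin. Continuing down.

Call:
move_arm:
  rows:
    - [0,0,-1,0,40]
    - [0,0,-2,0,40]
    - [0,0,-3,0,40]
    - [0,0,-4,0,40]
    - [0,0,-5,0,40]
    - [0,0,-6,0,40]
    - [0,0,-7,0,40]
    - [0,0,-8,0,40]
    - [0,0,-9,0,40]
    - [0,0,-9.5,0,40]
    - [0,0,-10,0,40]
    - [0,0,-10,0,40]

```text
t: 14.28
tcp_pos: [0.6024, 0.2059, 0.0981]
orientation: [0.947, -0.32, -0.0, 0.0]
contact_force: [0.4, 0.1, -3.7]
finger_gap: 0.635
```

```bash
cat > chk.py <<'E'
from h import *
s=status.get_state(); t=s["tcp_pos"]; print(s["t"],t,s["contact_force"],s["torque"])
a,d,P=cloud("wrist"); b,e,Q=cloud("side"); c,_,T=cloud("top")
for n,X in(("w",P),("s",Q),("t",T)):
  q=X.reshape(-1,3); r=np.hypot(q[:,0]-.6025,q[:,1]-.2055)
  k=q[(r<.0265)&(r>.0175)&(q[:,2]>.11)&(q[:,2]<.17)]; h=q[(r<.034)&(r>.030)&(q[:,2]>.05)&(q[:,2]<.07)]; f=q[(r<.009)&(q[:,2]>.13)]
  print(n,"rim z",len(k),np.median(k[:,2]),"hub",len(h),np.median(h[:,2]),"shaft top",len(f),np.median(f[:,2]))
W=cv2.resize(a[200:380,220:420],(400,360),interpolation=cv2.INTER_CUBIC)
S=cv2.resize(b[205:295,260:360],(400,360),interpolation=cv2.INTER_CUBIC); import sys; save(sys.argv[1],np.hstack([W,S]))
E
python3 chk.py c5
```

```text
14.275 [0.60244759 0.20594479 0.09808063] [ 0.38500753  0.06364939 -3.6920682 ] [ 0.1574074  -0.10331295 -0.01679159]
w rim z 6607 0.13230969313930224 hub 1296 0.06128711569535279 shaft top 2106 0.15123290067923562
s rim z 106 0.13305972414911577 hub 70 0.06178393236242791 shaft top 51 0.4584620207958052
t rim z 0 nan hub 0 nan shaft top 61 0.4575993447790384
  return _methods._mean(a, axis=axis, dtype=dtype,
  ret = ret.dtype.type(ret / rcount)
```

View pics/c5.png

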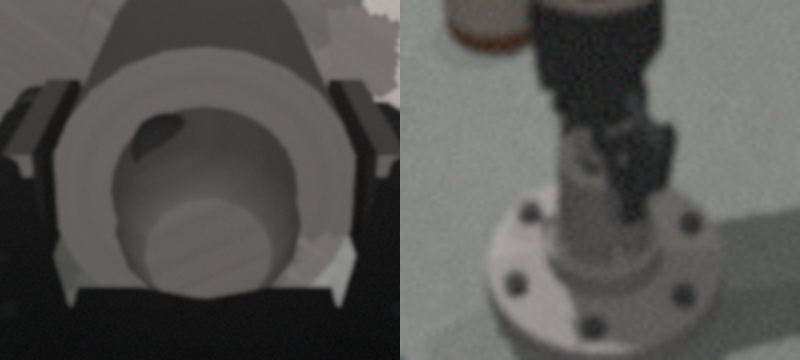

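The sleeve is on, with the shaft 19 mm proud of the rim and 1–2 mm left to go. Pressing softly home.

Call:
move_arm:
  rows:
    - [0,0,-0.5,0,40]
    - [0,0,-1,0,40]
    - [0,0,-1.5,0,40]
    - [0,0,-2,0,40]
    - [0,0,-2.5,0,40]
    - [0,0,-2.5,0,40]
    - [0,0,-2.5,0,40]

```text
t: 15.3
tcp_pos: [0.6028, 0.2059, 0.097]
orientation: [0.947, -0.321, 0.0, 0.0]
contact_force: [-6.2, -3.6, 16.1]
finger_gap: 0.637
```

It stopped at 97 mm with 16 N, so it is seated. Releasing the press, opening and going straight up.

Call:
move_arm:
  rows:
    - [0,0,0.5,0,40]
    - [0,0,0.5,0,60]
    - [0,0,0.5,0,75]
    - [0,0,0.5,0,85]
    - [0,0,0.5,0,85]
    - [0,0,0.5,0,85]
    - [0,0,0.5,0,85]
    - [0,0,0.5,0,85]
    - [0,0,10,0,85]
    - [0,0,30,0,85]
    - [0,0,60,0,85]
    - [0,0,100,0,85]
    - [0,0,120,0,85]
    - [-60,0,130,0,85]
    - [-120,0,130,0,85]
    - [-130,0,130,0,85]
    - [-130,0,130,0,85]

```text
t: 17.42
tcp_pos: [0.4729, 0.2058, 0.2265]
orientation: [0.947, -0.32, 0.001, -0.0]
contact_force: [-0.0, -0.1, -0.5]
finger_gap: 0.996
```

```bash
cat >> chk.py <<'E'
v=a[0:200,200:440]; save("w6",cv2.resize(np.vstack([v]),(480,400)))
for n,X in(("w",P),("s",Q),("t",T)):
  q=X.reshape(-1,3); r=np.hypot(q[:,0]-.6025,q[:,1]-.2055)
  k=q[(r<.032)&(r>.014)&(q[:,2]>.122)&(q[:,2]<.137)]; g=q[(r<.012)&(q[:,2]>.14)&(q[:,2]<.165)]; hh=q[(r<.04)&(abs(q[:,2]-.06)<.005)]
  print(n,"ring ctr",(k.min(0)+k.max(0))/2,k.max(0)-k.min(0),"rim",np.median(k[:,2]),"shaft",np.median(g[:,2]),"hub",np.median(hh[:,2]),len(hh))
E
python3 chk.py c6 2>/dev/null
```

```text
17.425 [0.4729134  0.20576323 0.22647284] [-0.0307192  -0.11562807 -0.51315282] [-0.04283551  0.04292774 -0.00971015]
w rim z 2525 0.13128763849421826 hub 620 0.061293321790859556 shaft top 693 0.15131791189101135
s rim z 153 0.1313812937604969 hub 75 0.06115624622444771 shaft top 37 0.15203463812574702
t rim z 230 0.13032055224607042 hub 85 0.06048113247056919 shaft top 48 0.1504187389782754
w ring ctr [0.60206571 0.20525603 0.12951951] [0.05686923 0.0564394  0.01493201] rim 0.13118267853342164 shaft 0.15095874503446516 hub 0.06119539090466897 1403
s ring ctr [0.60105334 0.20568279 0.12930017] [0.05594919 0.05479042 0.01459824] rim 0.13122555031396477 shaft 0.15138028877049536 hub 0.061288526084968264 208
t ring ctr [0.60194221 0.20242393 0.12947875] [0.05593758 0.05452617 0.0147765 ] rim 0.13025560697390826 shaft 0.15005781793569306 hub 0.060289028385470456 163
```

View pics/c6.png

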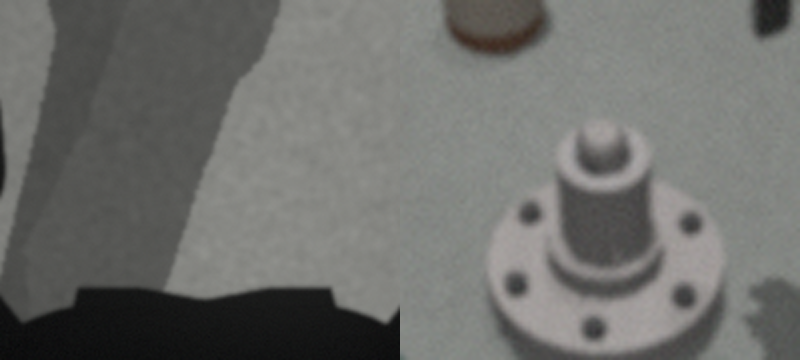

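All three cameras put the rim 70 mm above the hub and the shaft 20 mm above the rim, with the ring centred on the hub. The side view shows the sleeve upright and the gripper clear. Handing in.

```bash
python3 -c "
from rig import env; print(env.sign_off())"
```

```text
the job is handed in; nothing more can be done
None
```

The sleeve is fully home on the steel reactor's hub, and I handed the job in at about 17.5 s; sign-off gives no verdict.

**What I did:** I gripped the sleeve near its upper rim and turned it about 31° so its slots lined up with the pin as seen by the wrist camera. I then lowered it in small steps over the balls and the pin. The slots found the pin without a search, and I pressed it home with about 16 N read at the wrist.

**Last checks:**
- **Seating:** the rim is 69.8–70.2 mm above the hub and the shaft stands about 20 mm above the rim, in all three cameras.
- **Centring:** the ring was on the hub's axis to within about 1 mm in each camera.
- **Robot:** the gripper is open and clear, with no contact force.

**What disagreed or went unchecked:**
- The cameras differed by 2–3 mm in y, so I aligned by the wrist camera.
- Early slot-angle estimates differed by about 10°; a closer wrist view settled it.
- I felt no clear 10 N step at the balls, but the final heights show the sleeve is past them.
- I did not re-measure the spacer, bottle and wrench at the end; the arm met no resistance anywhere near them.

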